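Dispense one wheel blank and slide it into the free nest

TASK

Press the plunger of the wheel-blank dispenser fully down once and let it spring back, so that a single wooden disc comes out onto the feed board. Then, without picking anything up, push that disc sideways along the board into the empty nest, the pair of metal rails with no disc between them, until it lies flat and centred between the rails. Leave the disc already parked in the other nest, the discs still in the magazine and everything else on the bench where they are.

Things in the scene. Friction and masses are not known exactly. Their poses are not given: they have to be found in the camera images.
- board: the feed board, fixed to the bench, with the dispenser screwed to it: dark wood 260 (its x) x 340 (its y) x 12 mm; origin at the centre of its underside (bench level), z up, upper face at z = 12. Position and yaw (within 0.3 rad) vary. In its frame (mm) the magazine stands at (-30, 0), and the plunger at (-88, 0) on a grey housing 24 high that spans x -123 to -57, y -30 to 30
- magazine (a point): point on the board's upper face under the centre of the magazine, which holds three stacked discs: 55 x 60 mm outside, 46 high, wooden sides, clear front; the exit is at the foot of its +x side (board frame), 15 high and 43 wide
- landing (a point): point on the board's upper face, 60 mm from point magazine along the board's +x, near which the centre of the ejected disc stops (within about 8 mm), lying flat and free of the magazine. Pressed, the plunger drives a flat slide that pushes the lowest disc out; when the plunger springs back, the next disc drops into its place: a second press would eject it too
- plunger (a joint): travel of the dispenser plunger in m: 0 at rest (up), 0.022 fully down; vertical, spring return, about 3 N at the start to 8 N fully down. The slide moves 2.8 times as far as the plunger
- plunger_top (a point): centre of the upper face of the plunger's head, a black round knob of diameter 32, 10 thick, on a thin steel rod; at rest 58 above the board's upper face (70 above the bench)
- blank1_center (a point): centre of the disc that comes out at the first press (the lowest of the three in the magazine): plain light wood, diameter 40, thickness 12, about 14 g. Lying on the board its centre is 6 above the board
- blank2_center (a point): centre of the second disc in the magazine, same size; it must stay in the magazine
- blank3_center (a point): centre of the third (top) disc in the magazine, same size; it must stay in the magazine
- parked_center (a point): centre of the disc of the same size already parked in the taken nest
- nest2: the free nest, left or right of the exit (it varies), 85 to 115 mm from the board's centre line: two aluminium rails fixed on the board along its y (within 0.08 rad), each 32 long, 10 thick, 10 high, 52 clear between them, open at both ends, floor level with the board. Origin midway between the rails at floor level; x across, y along the rails. The disc's centre belongs over it
- nest1: the taken nest, the same as the free one, on the other side of the exit; the parked disc lies in it
- sanding_block: cork sanding block 36 x 70 x 28, lying on the board towards its far edge (mm); origin at its underside; to be left alone
- screw_tin: round steel tin, diameter 52, height 30, on the board beside the dispenser (mm); origin at its underside; to be left alone
- wood_wedge: stepped wooden block 30 x 75, up to 26 high, on the board beside the dispenser, on the other side from the tin (mm); origin at its underside; to be left alone
- try_square: try square lying on the bench left of the board: dark stock 22 x 120 x 16, blade 150 long (mm); origin at its underside; to be left alone
- mallet: wooden mallet lying on the bench right of the board, head 75 x 120 x 60 (mm); origin at its underside; to be left alone
- glue: white glue bottle, diameter 56, height 150, on the left beyond the board (mm); origin at its underside; to be left alone
- screw_jar: glass jar with steel cap, diameter 66, height 85, on the right beyond the board (mm); origin at its underside; to be left alone
There are look-alikes about, which are no part of the job. What is shaped like the part that bears blank3_center but green or red is not meant.

How it is judged (in metres and radians):
On the way, in this order (a step that is already met when the one before it is completed fails the run):
1. the plunger is pressed fully down and the lowest disc is out of the magazine (value of joint plunger above 0.0195 m and x of blank1_center in the frame of board above 0.02 m), for 0.05 s.
2. the plunger is back up and the disc is out on the board (value of joint plunger below 0.003 m and x of blank1_center in the frame of board above 0.02 m), for 0.05 s.
3. the disc lies between the rails of the free nest (x of blank1_center in the frame of nest2 between -0.009 and 0.009 m and y of blank1_center in the frame of nest2 between -0.012 and 0.012 m and z of blank1_center in the frame of nest2 below 0.01 m and angle between blank1_center's own z axis and vertical below 0.12 rad), for 0.2 s.
At the end, for the whole second after the job is handed in: The ejected disc lies flat and at rest between the rails of the free nest, its centre within 12 mm of the nest's centre along the rails and 9 mm across; the plunger is up (within 3 mm), the other two discs are still in the magazine and the parked disc is within 10 mm of where it was (all of step 3 and value of joint plunger below 0.003 m and distance of parked_center from where it was at the start of the episode below 0.01 m and x of each of blank2_center, blank3_center in the frame of board below -0.015 m); the robot touches nothing.
It fails at once if a second disc is ejected from the magazine (x of any of blank2_center, blank3_center in the frame of board above -0.012 m).
It fails at once if a disc is lifted (z of blank1_center in the frame of board above 0.03 m or z of parked_center in the frame of board above 0.03 m or z of blank2_center in the frame of board above 0.042 m or z of blank3_center in the frame of board above 0.054 m).
It fails at once if the parked disc is pushed away by more than 15 mm (distance of parked_center from where it was at the start of the episode above 0.015 m).
It fails at once if a bystander is shifted by more than 20 mm (distance of any of sanding_block, screw_tin, wood_wedge, try_square, mallet, glue, screw_jar from where it was at the start of the episode above 0.02 m).
It also fails if it takes over 42 s, if anything falls off the work surface, if the arm or the gripper's body presses on something with over 40 N, if the wrist force passes 120 N, or if a joint passes its speed limit or range.

ROBOT

A 6-joint arm with a two-finger parallel gripper is mounted at the origin on the work surface. World frame = base frame: x ahead of the robot, y to its left, z up, the work surface at z = 0. Lengths are in mm, angles in rad, forces in N, time in s.
With the tool pointing down it reaches from about 300 to 850 mm from the base axis. Payload 5.4 kg.
Tool frame: the origin (TCP) lies where the fingers leave the gripper's body, on its centre line; the fingertips stand 73 mm ahead of it and the grasp point (between the pads) lies 54 mm ahead of it (robot.hold_point_z is the distance from the TCP to the grasp point, in mm); z points along the fingers, y is the direction in which the jaws open and shut (so a half turn about z gives the same grasp; the last joint's range is limited). The gripper opens to 85 mm and grips with 20 to 120 N. Pads are 22 mm wide; open, the fingers measure 114 mm over their backs; the gripper's body (76 mm by 85 mm) begins 54 mm behind the grasp point. The pads swing forward as they close: fully open they stand 13 mm farther back than shut.
Start: joints at [1.005, 0.158, 1.597, -0, 1.386, -0.21], TCP at [200.305, 538.966, 303.899] pointing down, gripper open.
Joint ranges: [-2.91, 2.91], [-0.94, 2.29], [0.18, 2.7], [-1.29, 4.43], [0.17, 2.64], [-3, 3]. Speed limits (rad/s): [2.57, 2.57, 3.14, 3.14, 3.14, 3.14].

INTERFACE

Orientations are given as a rotation vector (axis times angle).
In Python, from bench import sensors, vision, hand_in, models, robot gives the robot as it stands.
- The arm moves only by the tool jog_arm, never from a script. Its argument "steps" is a list of rows, each an object with "gripper": the opening, from 0 (shut) to 1 (fully open); "translation": the shift along the tool's x, y, z in mm, a list of three; "turn": the turn about the tool's z in degrees. A call has 1 to 8 rows; each row is the pose to reach, as a shift and turn from the pose measured when the call began, along the tool's axes at that moment; what a row does not reach only later rows make up. A row lasts 1/12 s, in which the tool goes at most 41.7 mm and 7.16 degrees, less where a joint would pass 70% of its speed; a pose out of reach is approached as far as the arm can. A call with a gripper value outside its range is refused whole. The fingers move at their own pace and stop on an object; the grip force is fixed at half the most. Time passes only in rows, so rows that repeat a pose let the fingers close. It gives the time, the measured TCP pose, the force and the opening at its end, in the units of the state.
- sensors.state(): the state, without advancing time (a new reading comes with each control period).
- vision.camera(name): name is "scene" or "top" or "wrist"; returns a dict with "img" (384x512x3 uint8, red, green, blue), "camera_matrix" (3x3 intrinsics, pixels), "dist_coeffs" ([k1, k2, p1, p2, k3] as OpenCV has them; the pictures are not rectified), "cam_to_world" (4x4, takes a point from camera to world coordinates). Camera axes: x right, y up, looking along -z (the intrinsics and any distortion apply to the point x, -y, -z); pixel columns grow to the right and rows downward; lengths in mm; the calibration is good to about 2 mm. A picture is of the moment at which its call begins. There is no depth.
- hand_in(): hands the job in, once; it reports no verdict.
Trained networks look in the newest picture that a camera, given by its name, has taken for a name from the list of things; names that differ only in an ending like _2 or _b are one class to them, and where a whole thing is asked for, a point or a joint stands for the part that bears it (a point fixed in the world has none). Each returns a list of dicts, best first, with "p" (0 to 1); they miss things now and then, are a little off and sometimes report something else, mostly with a low value. They report only what shows in the picture. A call takes as long as a camera call. They do not tell look-alikes from the thing itself.
- models.spot_in(camera, query): "bbox" ([centre column, centre row, width, height] in pixels, round what is visible of it).
- models.cut_out(camera, query): "mask" (384x512 bool, what is visible of it) and "bbox" ([centre column, centre row, width, height] in pixels, round what is visible of it).
The state is a dict: "t": time; "joints": joint angles; "qvel": joint speeds; "tau": joint torques, N m; "ee_pos": TCP position; "tool_rot": TCP orientation; "ft_force": force on the tool from outside, world axes, zero at the start; "moment": the same for the moment, N m; "gripper_width": finger opening in mm.
Only numpy, scipy, OpenCV 4.12 (cv2) and the standard library are available. Lean on these libraries where they do the work, as an engineer would, in place of code of your own. Each camera call takes 0.05 s, during which the arm holds its last target.

## Working session

There is one attempt and no reset: what is moved stays moved. The work goes in short steps, Python scripts to look and compute and a tool call to move; the robot and the scene stay as the last step left them, time stands still between calls to the robot, and variables do not carry over. Pictures are saved under pics/ and viewed, and the job is handed in when it is done.

Besides the shell and the picture viewer there is one more tool, called by a JSON object that holds its "method" and its "body". jog_arm: Moves the arm, as the interface text tells. Its arguments: {"type":"object","properties":{"steps":{"type":"array","items":{"type":"object","properties":{"gripper":{"type":"number"},"translation":{"type":"array","items":{"type":"number"}},"turn":{"type":"number"}}}}},"required":["steps"]}

```bash
mkdir -p pics; ls; cat > h.py <<'E'
import numpy as np, cv2
from bench import sensors, vision, models, robot
def cam(n, f=None):
    c=vision.camera(n)
    if f: cv2.imwrite('pics/'+f, cv2.cvtColor(c['img'],cv2.COLOR_RGB2BGR))
    return c
def ray(c,uv):
    p=cv2.undistortPoints(np.array([[uv]],float),np.array(c['camera_matrix']),np.array(c['dist_coeffs']))[0,0]
    T=np.array(c['cam_to_world']); d=T[:3,:3]@np.array([p[0],-p[1],-1.]); return T[:3,3],d
def onz(c,uv,z):
    o,d=ray(c,uv); return o+d*(z-o[2])/d[2]
def proj(c,P):
    T=np.array(c['cam_to_world']); q=(np.asarray(P,float).reshape(-1,3)-T[:3,3])@T[:3,:3]; q=q*[1,-1,-1]
    return cv2.projectPoints(q,np.zeros(3),np.zeros(3),np.array(c['camera_matrix']),np.array(c['dist_coeffs']))[0][:,0]
E
python3 - <<'E'
from h import *
print(sensors.state())
for n in ('top','scene'):
    c=cam(n,n+'0.png'); print(n,np.array(c['cam_to_world']).round(2).tolist())
    for q in ('board','plunger_top','magazine','blank1_center','parked_center','nest2','nest1','sanding_block','screw_tin','wood_wedge'):
        try: print(q,[(np.round(b['bbox']).tolist(),round(b['p'],2)) for b in models.spot_in(n,q)][:4])
        except Exception as e: print(q,e)
E
```

```text
pics
{'t': 0.0, 'joints': array([ 1.00490067e+00,  1.59079038e-01,  1.59827704e+00,  1.02428321e-06,
        1.38621165e+00, -2.10093158e-01]), 'qvel': array([ 1.24968778e-04, -3.71291655e-04, -1.33793388e-05, -6.98061644e-04,
       -2.52702577e-05, -7.20302563e-04]), 'tau': array([-3.87804255e-05, -3.96015215e+01, -3.31422400e+01, -3.13468554e-04,
        8.53219331e-03, -1.95216592e-05]), 'ee_pos': array([200.04762331, 538.5625222 , 302.87748649]), 'tool_rot': array([-5.55817520e-01, -3.09127202e+00,  2.87055614e-03]), 'ft_force': array([ 0.02821023, -0.52592802, -0.01888404]), 'moment': array([-0.02373419,  0.04335907, -0.00802695]), 'gripper_width': 85.45279415451448}
top [[-0.0, 1.0, -0.1, 409.82], [-1.0, -0.0, -0.0, 6.89], [-0.0, 0.1, 1.0, 1084.19], [0.0, 0.0, 0.0, 1.0]]
board [([240.0, 178.0, 123.0, 95.0], 0.86)]
plunger_top [([272.0, 167.0, 16.0, 24.0], 0.73), ([238.0, 206.0, 7.0, 11.0], 0.6), ([239.0, 186.0, 13.0, 14.0], 0.54), ([426.0, 254.0, 50.0, 95.0], 0.39)]
magazine [([239.0, 176.0, 120.0, 95.0], 0.63)]
blank1_center [([263.0, 144.0, 27.0, 18.0], 0.56)]
parked_center 
[... 519 characters left out ...]
[0.99, 0.09, -0.12, -132.1], [0.02, 0.72, 0.69, 895.24], [0.0, 0.0, 0.0, 1.0]]
board [([276.0, 213.0, 113.0, 71.0], 0.78)]
plunger_top [([306.0, 192.0, 23.0, 14.0], 0.65)]
magazine [([278.0, 214.0, 112.0, 71.0], 0.63)]
blank1_center []
parked_center [([306.0, 215.0, 11.0, 14.0], 0.41)]
nest2 [([250.0, 220.0, 15.0, 17.0], 0.68), ([275.0, 213.0, 110.0, 75.0], 0.57), ([306.0, 220.0, 15.0, 21.0], 0.41)]
nest1 [([250.0, 220.0, 15.0, 17.0], 0.68), ([275.0, 213.0, 110.0, 75.0], 0.57), ([306.0, 220.0, 15.0, 21.0], 0.41)]
sanding_block [([262.0, 236.0, 22.0, 14.0], 0.88), ([359.0, 164.0, 27.0, 34.0], 0.67)]
screw_tin [([240.0, 193.0, 14.0, 15.0], 0.46)]
wood_wedge [([305.0, 192.0, 22.0, 12.0], 0.67)]
```

```bash
python3 - <<'E'
import cv2
a=cv2.imread('pics/top0.png');cv2.imwrite('pics/top0c.png',cv2.resize(a[115:240,160:320],None,fx=5,fy=4.8,interpolation=cv2.INTER_CUBIC)[:600])
a=cv2.imread('pics/scene0.png');cv2.imwrite('pics/scene0c.png',cv2.resize(a[160:270,200:350],None,fx=5,fy=5,interpolation=cv2.INTER_CUBIC))
E
```

```text
(no output)
```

View pics/top0.png

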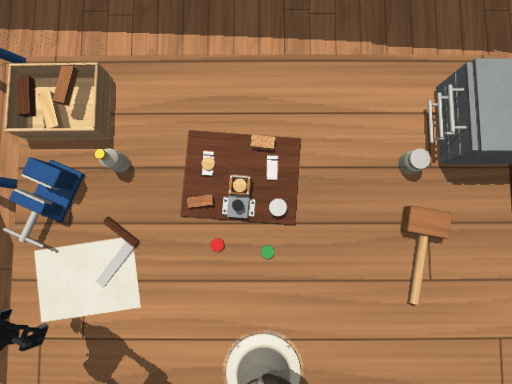

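View pics/top0c.png

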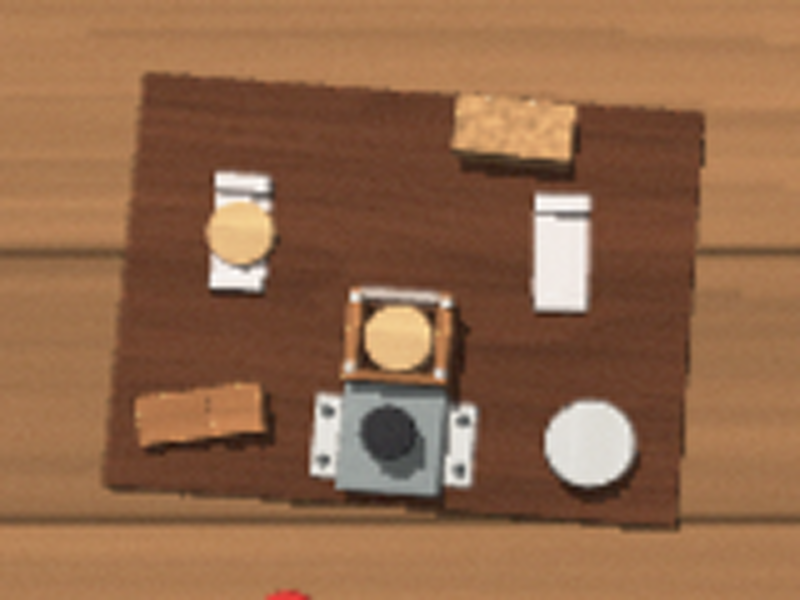

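View pics/scene0c.png

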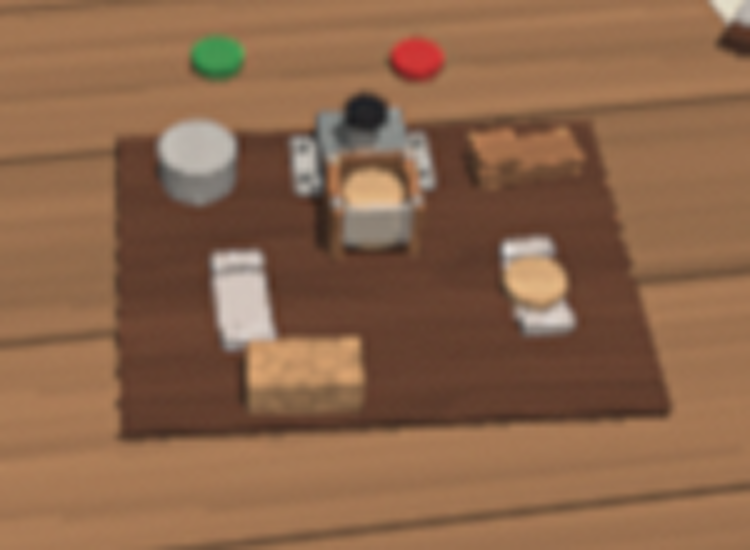

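The free nest is the right one, near top (272,167). The left nest, near (208,162), holds the parked disc. The red and green discs at (218,245) and (268,252) are look-alikes on the bench. I'll fit the board pose next and bring the wrist camera over it.

```bash
cat >> h.py <<'E'
from scipy.spatial.transform import Rotation as Ro
def steps_to(target, yawdir=None):
    """tool-axis shift to world target (TCP); turn (deg) to bring tool y along yawdir (mod 180)"""
    s=sensors.state(); R=Ro.from_rotvec(s['tool_rot']).as_matrix()
    d=R.T@(np.array(target)-s['ee_pos']); out=[d.round(1)]
    if yawdir is not None:
        v=R.T@np.array([yawdir[0],yawdir[1],0.]); a=np.degrees(np.arctan2(-v[0],v[1])); a=(a+90)%180-90
        out.append(round(a,1))
    print('pos',s['ee_pos'].round(1),'q',s['joints'].round(2),'t',s['t'],'shift',out)
E
python3 - <<'E'
from h import *
c=cam('top'); m=models.cut_out('top','board')
print(m[0]['p'])
mk=m[0]['mask'].astype(np.uint8)
ys,xs=np.nonzero(mk)
P=np.array([onz(c,(x,y),12)[:2] for x,y in zip(xs,ys)],np.float32)
(cx,cy),(w,h),a=cv2.minAreaRect(P); print(cx,cy,w,h,a)
# color-based segmentation corners by hand crop: 4 corners in full px
for px in [(189,131),(301,138.3),(296,225),(181,216.8)]: print(px,onz(c,px,12).round(1))
for n,px,z in [('knob',(160+388/5,115+433/4.8),70),('nestL',(208,162),22),('nestR',(272.3,167.5),20),('mag',(160+397/5,115+338/4.8),48),('parked',(160+240/5,115+233/4.8),24)]: print(n,onz(c,px,z).round(1))
E
```

```text
0.91
559.4573364257812 65.29074096679688 339.5451965332031 259.8183288574219 85.33556365966797
(189, 131) [698.3 221.1  12. ]
(301, 138.3) [ 675.  -116.3   12. ]
(296, 225) [415.6 -98.3  12. ]
(181, 216.8) [440.  240.1  12. ]
knob [470.5  69.8  70. ]
nestL [601.5 161.   22. ]
nestR [585.  -29.3  20. ]
mag [528.6  66.2  48. ]
parked [596.6 160.6  24. ]
```

```bash
python3 - <<'E'
from h import *
steps_to((470.5,70.5,300),(0.9967,-0.081))
c=cam('wrist'); s=sensors.state(); R=Ro.from_rotvec(s['tool_rot']).as_matrix(); T=np.array(c['cam_to_world'])
print('cam in tool',(R.T@(T[:3,3]-s['ee_pos'])).round(1),(R.T@T[:3,:3]).round(2).tolist(), c['camera_matrix'])
E
```

```text
pos [200.3 539.  303.9] q [ 1.    0.16  1.6   0.    1.39 -0.21] t 1.2 shift [array([-416.4, -345. ,    3.9]), np.float64(74.3)]
cam in tool [ 72.3  -0.1 -69.6] [[-0.0, 0.96, 0.29], [1.0, 0.0, 0.0], [0.0, 0.29, -0.96]] [[335.16226157   0.         251.51333409]
 [  0.         335.16226157 184.82867471]
 [  0.           0.           1.        ]]
```

```bash
python3 - <<'E'
from h import *
steps_to((560,65,280),(0.9967,-0.081))
E
```

```text
pos [200.3 539.  303.9] q [ 1.    0.16  1.6   0.    1.39 -0.21] t 1.25 shift [array([-502.3, -319. ,   23.9]), np.float64(74.3)]
```

{"method": "jog_arm", "body": {"steps": [{"translation":[-34,-21,0],"turn":6,"gripper":0},{"translation":[-67,-42,0],"turn":12,"gripper":0},{"translation":[-100,-64,0],"turn":18,"gripper":0},{"translation":[-134,-85,0],"turn":24,"gripper":0},{"translation":[-167,-106,0],"turn":30,"gripper":0},{"translation":[-200,-127,0],"turn":36,"gripper":0},{"translation":[-234,-149,0],"turn":42,"gripper":0},{"translation":[-260,-165,0],"turn":48,"gripper":0}]}}

```text
t: 1.92
ee_pos: [387.8, 291.4, 304.1]
tool_rot: [1.773, 2.592, 0.0]
ft_force: [-0.6, 0.4, 0.1]
gripper_width: -0.3
```

```bash
python3 - <<'E'
from h import *
steps_to((560,65,280),(0.9967,-0.081)); print(sensors.state()['gripper_width'])
E
```

```text
pos [387.8 291.4 304.1] q [ 0.39 -0.08  1.84 -0.    1.38  0.02] t 1.9167 shift [array([-273.4,   78.4,   24.4]), np.float64(25.9)]
-0.32622979443083133
```

{"method": "jog_arm", "body": {"steps": [{"translation":[-38,11,3],"turn":6,"gripper":0},{"translation":[-76,22,6],"turn":12,"gripper":0},{"translation":[-114,33,9],"turn":18,"gripper":0},{"translation":[-152,44,12],"turn":24,"gripper":0},{"translation":[-190,55,16],"turn":26,"gripper":0},{"translation":[-228,66,20],"turn":26,"gripper":0},{"translation":[-260,75,24],"turn":26,"gripper":0},{"translation":[-273,78,24],"turn":26,"gripper":0}]}}

```text
t: 2.58
ee_pos: [561.2, 61.5, 279.5]
tool_rot: [2.314, 2.122, -0.001]
ft_force: [-0.2, -0.3, -0.5]
gripper_width: 0.0
```

```bash
python3 - <<'E'
from h import *
steps_to((560,65,280),(0.9967,-0.081))
c=cam('wrist','w1.png')
for q in ('plunger_top','blank1_center','parked_center','nest2'):
   print(q,[(np.round(b['bbox']).tolist(),round(b['p'],2)) for b in models.spot_in('wrist',q)][:4])
E
```

```text
pos [561.2  61.5 279.5] q [-0.1   0.15  1.66 -0.    1.34 -0.02] t 2.5833 shift [array([ 3.3, -1.4, -0.5]), np.float64(-0.3)]
plunger_top [([149.0, 170.0, 42.0, 38.0], 0.81)]
blank1_center []
parked_center [([283.0, 49.0, 44.0, 49.0], 0.76), ([250.0, 144.0, 285.0, 288.0], 0.24)]
nest2 [([286.0, 47.0, 83.0, 40.0], 0.96), ([285.0, 236.0, 71.0, 28.0], 0.56), ([219.0, 162.0, 42.0, 44.0], 0.49), ([249.0, 146.0, 289.0, 290.0], 0.36)]
```

View pics/w1.png

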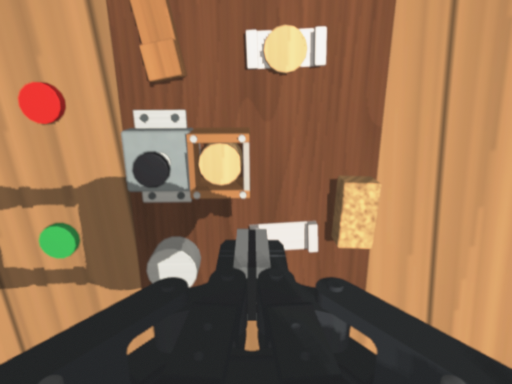

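{"method": "jog_arm", "body": {"steps": [{"translation":[-38,0,0],"turn":0,"gripper":0},{"translation":[-75,0,0],"turn":0,"gripper":0},{"translation":[-90,0,0],"turn":0,"gripper":0},{"translation":[-90,0,0],"turn":0,"gripper":0}]}}

```text
t: 3.17
ee_pos: [551.0, -24.6, 280.9]
tool_rot: [2.311, 2.126, 0.0]
ft_force: [-0.3, 0.8, 0.1]
gripper_width: -0.0
```

```bash
python3 - <<'E'
from h import *
c=cam('wrist','w2.png')
for q in ('plunger_top','blank1_center','nest2'):
   print(q,[(np.round(b['bbox'],1).tolist(),round(b['p'],2)) for b in models.cut_out('wrist',q)][:4])
import pickle; pickle.dump({k:c[k] for k in c},open('w2.pkl','wb'))
cv2.imwrite('pics/w2c.png',cv2.resize(cv2.cvtColor(c['img'],cv2.COLOR_RGB2BGR)[60:210,210:390],None,fx=4,fy=4,interpolation=cv2.INTER_CUBIC))
E
```

```text
plunger_top []
blank1_center [([218.8, 63.3, 50.4, 54.0], 0.19)]
nest2 [([290.1, 160.4, 68.3, 29.9], 0.57)]
```

View pics/w2.png

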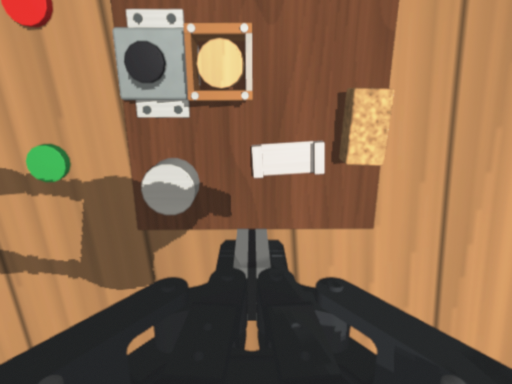

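View pics/w2c.png

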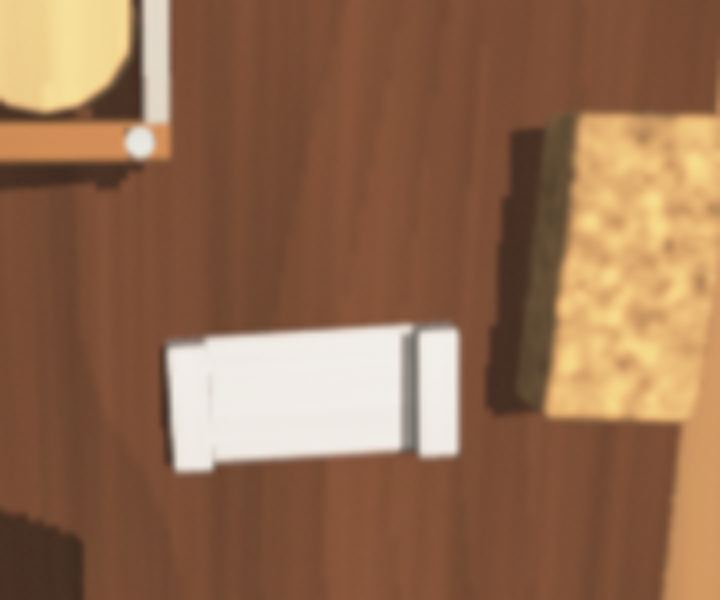

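```bash
python3 - <<'E'
from h import *
import pickle; c=pickle.load(open('w2.pkl','rb'))
f=lambda p:(210+p[0]/4-.375,60+p[1]/4-.375)
L=[onz(c,f(p),22) for p in [(166,345),(206,341),(213,470),(174,473)]]
Rr=[onz(c,f(p),22) for p in [(418,327),(459,326),(459,456),(420,458)]]
L=np.array(L);Rr=np.array(Rr);print(L.round(1).tolist(),Rr.round(1).tolist())
n=(L.mean(0)+Rr.mean(0))/2; d=Rr.mean(0)-L.mean(0); print('nest',n,np.linalg.norm(d),np.degrees(np.arctan2(d[1],d[0])))
ax=(L[0]+L[1]+Rr[0]+Rr[1]-L[2]-L[3]-Rr[2]-Rr[3]);print('along',np.degrees(np.arctan2(ax[1],ax[0]))-90)
print('knob',onz(c,(144.5,62),70).round(1))
print('mag',onz(c,(219.5,62.5),48).round(1))
for p in [(137,229),(376,229),(397,0),(113,0)]: print(onz(c,p,12).round(1))
E
```

```text
[[552.7, -10.3, 22.0], [562.6, -10.2, 22.0], [561.9, -43.3, 22.0], [551.9, -43.2, 22.0]] [[614.8, -11.1, 22.0], [624.8, -11.8, 22.0], [624.1, -44.8, 22.0], [614.3, -44.5, 22.0]]
nest [588.37902637 -27.40785878  22.        ] 62.25837996074952 -1.2143825452465256
along -1.1268390755507909
knob [475.8  70.9  70. ]
mag [532.4  67.3  48. ]
[420.6 -93.1  12. ]
[ 680.8 -115.1   12. ]
[693.5 107.5  12. ]
[440.6 128.8  12. ]
```

```bash
python3 - <<'E'
from h import *
c=cam('wrist'); s=sensors.state(); print(proj(c,s['ee_pos']+[0,0,-73]))
steps_to((474,70.5,152),(0.9967,-0.081))
E
```

```text
[[250.51124461 246.12270363]]
pos [551.5 -21.7 280.6] q [-0.26  0.12  1.69  0.    1.33 -0.18] t 3.4167 shift [array([ 85.6, -84.7, 128.6]), np.float64(0.1)]
```

```bash
python3 - <<'E'
import cv2
a=cv2.imread('pics/w2.png');cv2.imwrite('pics/w2t.png',cv2.resize(a[200:320,180:330],None,fx=5,fy=5,interpolation=cv2.INTER_CUBIC))
E
```

```text
(no output)
```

View pics/w2t.png

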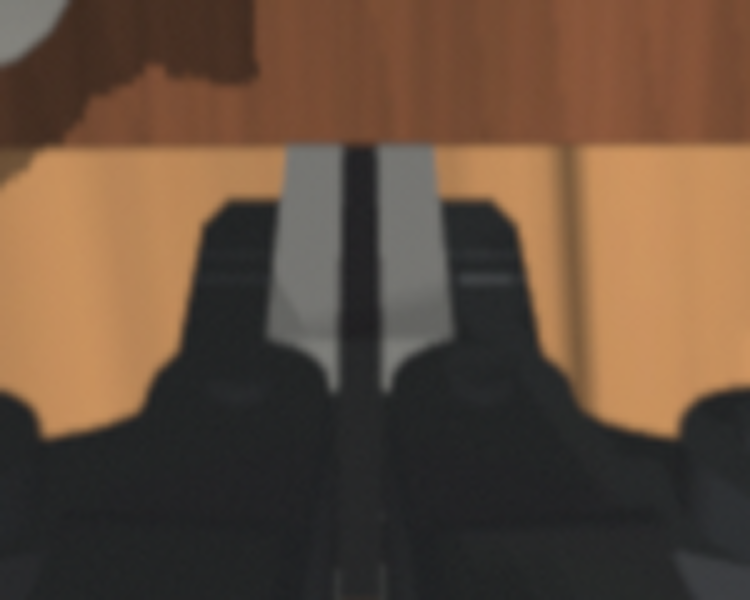

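{"method": "jog_arm", "body": {"steps": [{"translation":[28,-27,10],"turn":0,"gripper":0},{"translation":[56,-55,35],"turn":0,"gripper":0},{"translation":[80,-78,65],"turn":0,"gripper":0},{"translation":[85,-84,95],"turn":0,"gripper":0},{"translation":[85,-84,120],"turn":0,"gripper":0},{"translation":[85,-84,128],"turn":0,"gripper":0},{"translation":[85,-84,128],"turn":0,"gripper":0}]}}

```text
t: 4.0
ee_pos: [473.0, 70.9, 150.7]
tool_rot: [-2.304, -2.131, 0.003]
ft_force: [0.0, -0.0, 0.7]
gripper_width: -0.1
```

```bash
python3 - <<'E'
from h import *
c=cam('wrist','w3.png'); s=sensors.state(); print(proj(c,s['ee_pos']+[0,0,-73]))
steps_to((475,70.5,143),(0.9967,-0.081))
c=cam('scene','s3.png')
a=cv2.imread('pics/s3.png');cv2.imwrite('pics/s3c.png',cv2.resize(a[130:250,210:350],None,fx=5,fy=5,interpolation=cv2.INTER_CUBIC))
E
```

```text
[[254.74159722 248.85529975]]
pos [474.7  70.3 152.7] q [-0.11  0.09  1.99  0.    1.06 -0.03] t 4.05 shift [array([0.2, 0.3, 9.7]), np.float64(0.1)]
```

View pics/w3.png

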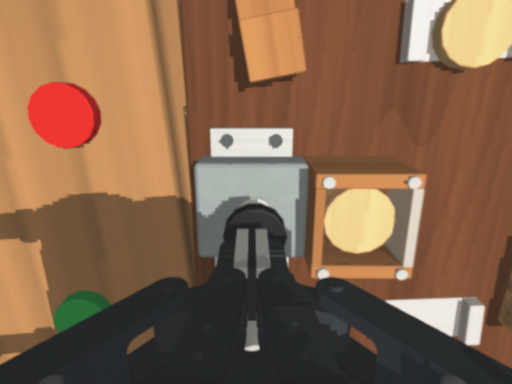

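View pics/s3c.png

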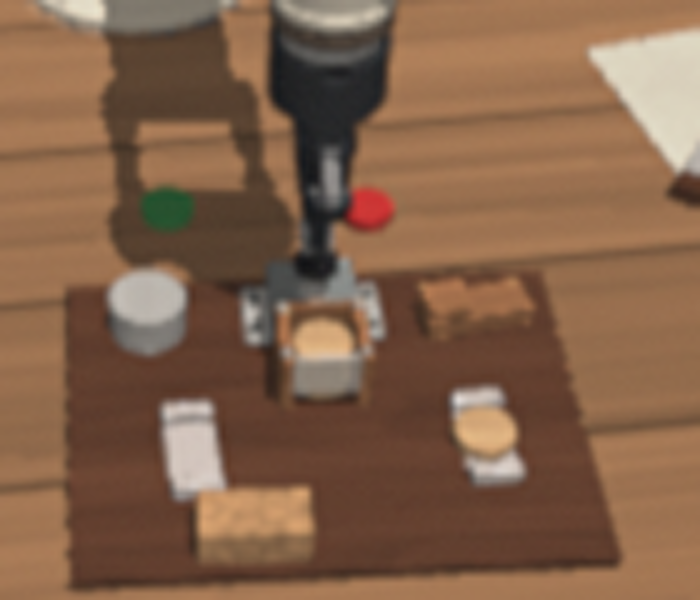

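The tool is centred over the black knob at wrist (256,222), so I'll press now.

{"method": "jog_arm", "body": {"steps": [{"translation":[0,0,8],"turn":0,"gripper":0},{"translation":[0,0,15],"turn":0,"gripper":0},{"translation":[0,0,22],"turn":0,"gripper":0},{"translation":[0,0,27],"turn":0,"gripper":0},{"translation":[0,0,30],"turn":0,"gripper":0},{"translation":[0,0,30],"turn":0,"gripper":0}]}}

```text
t: 4.6
ee_pos: [478.3, 69.5, 125.4]
tool_rot: [2.304, 2.127, 0.01]
ft_force: [1.9, 0.1, 7.0]
gripper_width: -0.1
```

```bash
python3 - <<'E'
from h import *
c=cam('wrist','w4.png'); s=sensors.state(); print(s['ee_pos'],s['ft_force'],s['joints'])
E
```

```text
[478.26608235  69.50487675 125.57128785] [ 1.77284003 -0.06386561  5.927026  ] [-1.06907733e-01  1.45028658e-01  1.99825498e+00  1.23859935e-03
  9.89979469e-01 -2.75023427e-02]
```

View pics/w4.png

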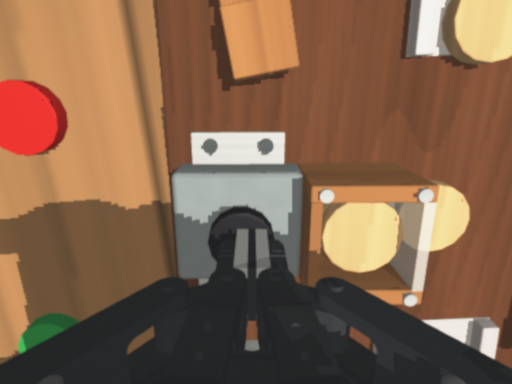

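{"method": "jog_arm", "body": {"steps": [{"translation":[0,-2,3],"turn":0,"gripper":0},{"translation":[0,-2,5],"turn":0,"gripper":0},{"translation":[0,-2,6],"turn":0,"gripper":0},{"translation":[0,-2,6],"turn":0,"gripper":0}]}}

```text
t: 4.98
ee_pos: [478.1, 69.4, 121.0]
tool_rot: [2.303, 2.124, 0.014]
ft_force: [0.1, 0.9, 7.3]
gripper_width: -0.3
```

```bash
python3 - <<'E'
from h import *
c=cam('wrist','w5.png'); s=sensors.state(); print(s['ee_pos'],s['ft_force'],s['joints'])
E
```

```text
[478.09880252  69.42536787 121.03894511] [1.25238487 1.69072282 7.15427651] [-1.07337115e-01  1.50863358e-01  2.00271916e+00  1.78985994e-03
  9.75830436e-01 -2.75807484e-02]
```

View pics/w5.png

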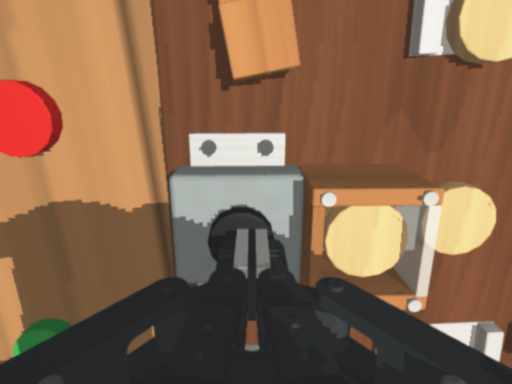

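{"method": "jog_arm", "body": {"steps": [{"translation":[0,-2,2],"turn":0,"gripper":0},{"translation":[0,-2,4],"turn":0,"gripper":0},{"translation":[0,-2,4],"turn":0,"gripper":0},{"translation":[0,-2,4],"turn":0,"gripper":0}]}}

```text
t: 5.37
ee_pos: [478.2, 69.4, 120.4]
tool_rot: [2.302, 2.123, 0.018]
ft_force: [-7.7, 1.4, 24.7]
gripper_width: -0.5
```

```bash
python3 - <<'E'
from h import *
c=cam('wrist','w6.png'); s=sensors.state(); print(s['ee_pos'],s['ft_force'],s['joints'])
E
```

```text
[478.15952371  69.40594569 120.40752142] [-8.55010579  1.1398493  23.57551604] [-0.10748352  0.15049018  2.00472191  0.00208548  0.97111546 -0.0276985 ]
```

View pics/w6.png

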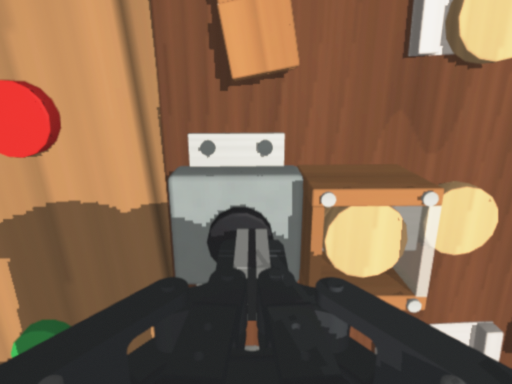

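The force rose to 24 N at the hard stop, so the plunger is fully down, and the disc is out at (462,217). I'll release it.

{"method": "jog_arm", "body": {"steps": [{"translation":[0,0,-10],"turn":0,"gripper":0},{"translation":[0,0,-25],"turn":0,"gripper":0},{"translation":[0,0,-45],"turn":0,"gripper":0},{"translation":[0,0,-75],"turn":0,"gripper":0},{"translation":[0,0,-105],"turn":0,"gripper":0},{"translation":[0,0,-105],"turn":0,"gripper":0.16},{"translation":[0,0,-105],"turn":0,"gripper":0.16}]}}

```text
t: 6.0
ee_pos: [478.1, 69.1, 227.5]
tool_rot: [2.299, 2.12, 0.023]
ft_force: [-0.2, 0.2, -1.2]
gripper_width: 13.7
```

```bash
python3 - <<'E'
from h import *
c=cam('wrist','w7.png'); s=sensors.state(); print(s['ee_pos'],s['ft_force'],s['gripper_width'])
for q in ('plunger_top','blank1_center'):
   print(q,[(np.round(b['bbox'],1).tolist(),round(b['p'],2),onz(c,b['bbox'][:2],24).round(1)) for b in models.cut_out('wrist',q)][:5])
E
```

```text
[476.94583787  69.17429624 225.72442515] [ 0.14375437  0.04455892 -0.67969666] 13.589925347536909
plunger_top [([240.5, 187.9, 49.3, 47.8], 0.94, array([472.5,  57.9,  24. ])), ([464.3, 231.6, 72.2, 86.2], 0.61, array([ 6.669e+02, -1.000e-01,  2.400e+01]))]
blank1_center [([380.2, 170.9, 50.3, 42.4], 0.98, array([591.2,  62.5,  24. ]))]
```

View pics/w7.png

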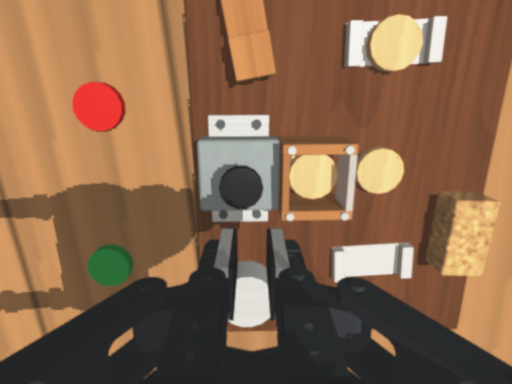

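The plunger is back up, and one disc lies free at (380,171), about (591,62) in world mm. Next I'll go behind it on its left side with the fingers slightly open as a cradle.

```bash
python3 - <<'E'
from h import *
steps_to((592,108,150),(0.9998,-0.021))
E
```

```text
pos [475.9  69.4 224. ] q [-0.11 -0.02  1.95  0.    1.2  -0.03] t 6.15 shift [array([ 47.8, 111.7,  75.5]), np.float64(-3.5)]
```

{"method": "jog_arm", "body": {"steps": [{"translation":[14,34,0],"turn":-1.5,"gripper":0.12},{"translation":[28,68,0],"turn":-3.5,"gripper":0.12},{"translation":[42,100,10],"turn":-3.5,"gripper":0.12},{"translation":[48,112,40],"turn":-3.5,"gripper":0.12},{"translation":[48,112,65],"turn":-3.5,"gripper":0.12},{"translation":[48,112,75],"turn":-3.5,"gripper":0.12},{"translation":[48,112,75],"turn":-3.5,"gripper":0.12}]}}

```text
t: 6.73
ee_pos: [589.2, 108.1, 145.5]
tool_rot: [2.242, 2.198, 0.004]
ft_force: [0.3, 0.2, -0.6]
gripper_width: 10.5
```

```bash
python3 - <<'E'
from h import *
steps_to((592,108,90),(0.9998,-0.021))
c=cam('wrist','w8.png'); s=sensors.state(); print(s['tool_rot'],s['gripper_width'],proj(c,s['ee_pos']+[0,0,-73]))
c=cam('top','t8.png')
for n in('top','scene'):
  c=cam(n,n+'8.png')
  for q in ('blank1_center',): print(n,[(np.round(b['bbox'],1).tolist(),round(b['p'],2),onz(c,b['bbox'][:2],24).round(1)) for b in models.cut_out(n,q)][:5])
a=cv2.imread('pics/scene8.png');cv2.imwrite('pics/s8c.png',cv2.resize(a[130:250,210:350],None,fx=5,fy=5,interpolation=cv2.INTER_CUBIC))
E
```

```text
pos [589.2 108.1 145.5] q [-0.02  0.38  1.66  0.    1.1  -0.  ] t 6.7333 shift [array([-0.1,  2.6, 55.5]), np.float64(0.0)]
[2.24031981 2.19531958 0.00891665] 10.422237254083274 [[252.96707653 248.68733355]]
top [([244.1, 164.9, 11.9, 11.9], 0.44, array([592.3,  54. ,  24. ]))]
scene [([275.9, 219.5, 10.9, 10.0], 0.52, array([605. ,  60.6,  24. ]))]
```

View pics/w8.png

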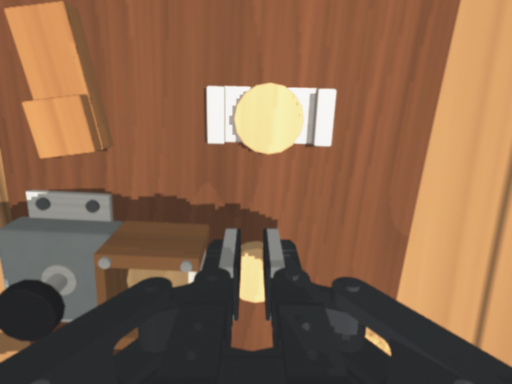

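View pics/s8c.png

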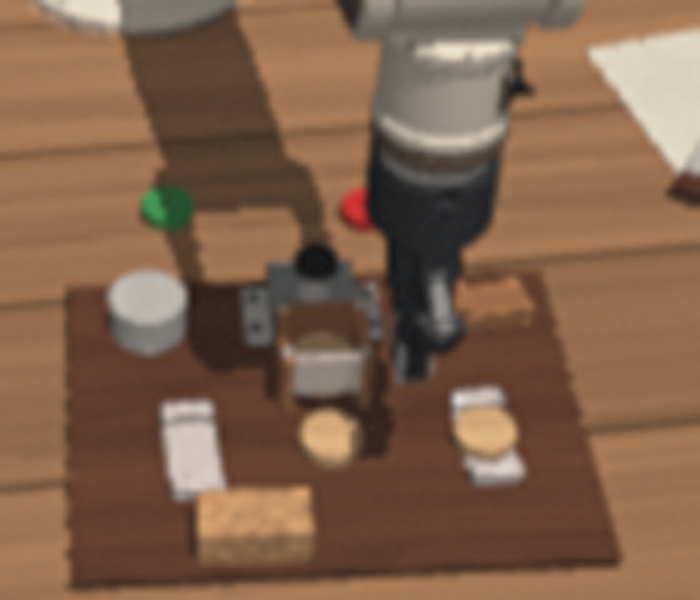

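{"method": "jog_arm", "body": {"steps": [{"translation":[0,1.5,20],"turn":0,"gripper":0.12},{"translation":[0,1.5,40],"turn":0,"gripper":0.12},{"translation":[0,1.5,52],"turn":0,"gripper":0.12},{"translation":[0,1.5,55],"turn":0,"gripper":0.12},{"translation":[0,1.5,55],"turn":0,"gripper":0.12}]}}

```text
t: 7.45
ee_pos: [595.0, 108.0, 97.0]
tool_rot: [2.237, 2.192, 0.017]
ft_force: [0.1, -0.2, 0.2]
gripper_width: 10.5
```

```bash
python3 - <<'E'
from h import *
c=cam('wrist','w9.png')
steps_to((591,92,89),(0.9998,-0.021))
E
```

```text
pos [595.7 108.   98. ] q [-0.02  0.46  1.66  0.    1.   -0.  ] t 7.5 shift [array([-16.1,  -4.6,   8.9]), np.float64(0.0)]
```

View pics/w9.png

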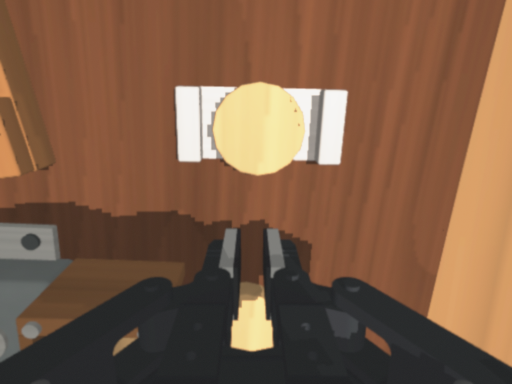

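{"method": "jog_arm", "body": {"steps": [{"translation":[0,-4,5],"turn":0,"gripper":0.12},{"translation":[0,-4,9],"turn":0,"gripper":0.12},{"translation":[0,-4,9],"turn":0,"gripper":0.12},{"translation":[0,-4,9],"turn":0,"gripper":0.12}]}}

```text
t: 7.83
ee_pos: [591.8, 108.1, 89.0]
tool_rot: [2.236, 2.191, 0.019]
ft_force: [-0.4, 1.1, 0.6]
gripper_width: 10.6
```

```bash
python3 - <<'E'
from h import *
steps_to((591,92,89),(0.9998,-0.021))
s=sensors.state(); R=Ro.from_rotvec(s['tool_rot']).as_matrix(); print(R.round(3).tolist(), s['ft_force'])
E
```

```text
pos [591.8 108.1  89. ] q [-0.02  0.47  1.67  0.    0.98 -0.  ] t 7.8333 shift [array([-16.1,  -0.5,  -0. ]), np.float64(0.0)]
[[0.02, 1.0, 0.016], [1.0, -0.02, 0.0], [0.001, 0.016, -1.0]] [-0.4406026   1.07146142  0.58853167]
```

{"method": "jog_arm", "body": {"steps": [{"translation":[-10,-1,0],"turn":0,"gripper":0.12},{"translation":[-18,-1,0],"turn":0,"gripper":0.12},{"translation":[-26,-1,0],"turn":0,"gripper":0.12},{"translation":[-34,-1,0],"turn":0,"gripper":0.12},{"translation":[-42,-1,0],"turn":0,"gripper":0.12},{"translation":[-50,-1,0],"turn":0,"gripper":0.12},{"translation":[-54,-1,0],"turn":0,"gripper":0.12},{"translation":[-54,-1,0],"turn":0,"gripper":0.12}]}}

```text
t: 8.5
ee_pos: [589.8, 52.9, 89.0]
tool_rot: [2.237, 2.189, 0.019]
ft_force: [-0.6, 0.2, -0.4]
gripper_width: 9.9
```

```bash
python3 - <<'E'
from h import *
c=cam('wrist','w10.png')
c=cam('scene','s10.png')
c=cam('top','t10.png')
print([(np.round(b['bbox'],1).tolist(),round(b['p'],2),onz(c,b['bbox'][:2],24).round(1)) for b in models.cut_out('top','blank1_center')][:5])
a=cv2.imread('pics/s10.png')[180:250,220:320];b=cv2.imread('pics/t10.png')[125:195,210:310]
cv2.imwrite('pics/c10.png',cv2.resize(np.hstack([a,b]),None,fx=4,fy=4,interpolation=cv2.INTER_CUBIC))
steps_to((590,2,89),(0.9998,-0.021)); print(sensors.state()['ft_force'])
E
```

```text
[]
pos [589.6  54.4  88.9] q [-0.11  0.45  1.7   0.    0.98 -0.09] t 8.7 shift [array([-52.4,   1.4,  -0.1]), np.float64(0.1)]
[ 0.19016315  0.11763643 -0.02674172]
```

View pics/w10.png

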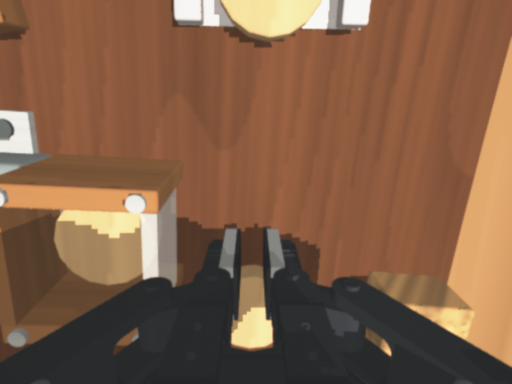

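View pics/c10.png

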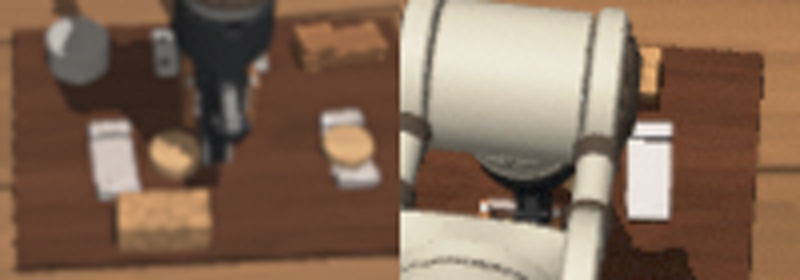

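{"method": "jog_arm", "body": {"steps": [{"translation":[-8,1,0],"turn":0,"gripper":0.12},{"translation":[-16,1,0],"turn":0,"gripper":0.12},{"translation":[-24,1,0],"turn":0,"gripper":0.12},{"translation":[-32,1,0],"turn":0,"gripper":0.12},{"translation":[-40,1,0],"turn":0,"gripper":0.12},{"translation":[-44,1,0],"turn":0,"gripper":0.12},{"translation":[-44,1,0],"turn":0,"gripper":0.12}]}}

```text
t: 9.28
ee_pos: [589.8, 9.1, 88.9]
tool_rot: [2.237, 2.19, 0.019]
ft_force: [-0.1, -0.6, 1.3]
gripper_width: 10.1
```

```bash
python3 - <<'E'
from h import *
c=cam('wrist','w11.png')
c=cam('scene','s11.png')
print([(np.round(b['bbox'],1).tolist(),round(b['p'],2),onz(c,b['bbox'][:2],24).round(1)) for b in models.cut_out('scene','blank1_center')][:5])
print(proj(c,[[588,-27.5,24],[588,-7.5,24],[588,-47.5,24],[568,-27.5,24],[608,-27.5,24]]).round(1).tolist())
a=cv2.imread('pics/s11.png')[190:240,220:320]
cv2.imwrite('pics/c11.png',cv2.resize(a,None,fx=8,fy=8,interpolation=cv2.INTER_CUBIC))
steps_to((590,2,89),(0.9998,-0.021)); print(sensors.state()['ft_force'])
E
```

```text
[([252.9, 218.7, 9.5, 6.6], 0.46, array([592.1, -11.9,  24. ])), ([114.6, 231.7, 29.4, 30.5], 0.39, array([ 588.6, -438. ,   24. ]))]
[[247.9, 218.2], [254.1, 217.6], [241.7, 218.8], [247.1, 213.6], [248.7, 222.9]]
pos [589.7  10.5  88.9] q [-0.19  0.44  1.71  0.    0.97 -0.17] t 9.4333 shift [array([-8.4,  0.5, -0.1]), np.float64(0.0)]
[-0.51725377  0.57065645 -0.53905027]
```

View pics/w11.png

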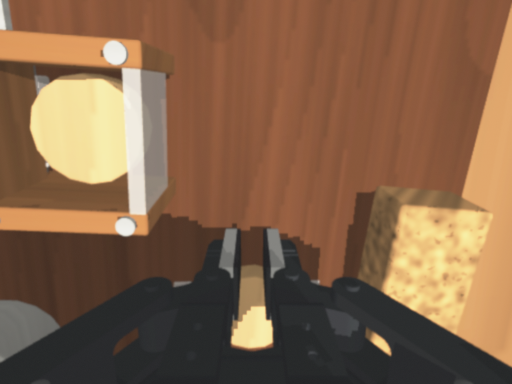

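View pics/c11.png

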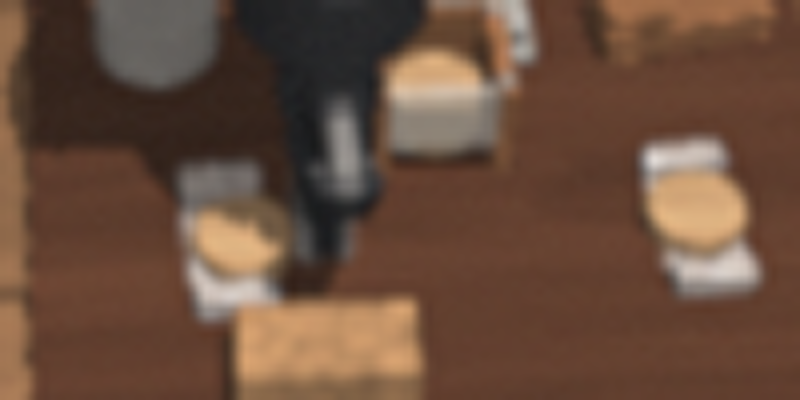

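{"method": "jog_arm", "body": {"steps": [{"translation":[-4,0,0],"turn":0,"gripper":0.12},{"translation":[-7,0,0],"turn":0,"gripper":0.12},{"translation":[-9,0,0],"turn":0,"gripper":0.12},{"translation":[-9,0,0],"turn":0,"gripper":0.12}]}}

```text
t: 9.77
ee_pos: [589.5, 1.1, 88.8]
tool_rot: [2.236, 2.191, 0.019]
ft_force: [-0.5, 0.3, 0.5]
gripper_width: 10.3
```

{"method": "jog_arm", "body": {"steps": [{"translation":[15,0,0],"turn":0,"gripper":0.12},{"translation":[25,0,0],"turn":0,"gripper":0.12},{"translation":[25,0,-30],"turn":0,"gripper":0.12},{"translation":[10,0,-65],"turn":0,"gripper":0.12},{"translation":[-20,0,-105],"turn":0,"gripper":0},{"translation":[-55,0,-140],"turn":0,"gripper":0},{"translation":[-55,0,-160],"turn":0,"gripper":0},{"translation":[-55,0,-160],"turn":0,"gripper":0}]}}

```text
t: 10.43
ee_pos: [589.0, -57.0, 256.9]
tool_rot: [2.229, 2.18, 0.028]
ft_force: [0.4, 0.6, 1.5]
gripper_width: 0.1
```

```bash
python3 - <<'E'
from h import *
c=cam('wrist','w12.png'); print(sensors.state()['ee_pos'],sensors.state()['t'])
for b in models.cut_out('wrist','blank1_center'): print(np.round(b['bbox'],1).tolist(),round(b['p'],2),onz(c,b['bbox'][:2],24).round(1))
cv2.imwrite('pics/w12c.png',cv2.resize(cv2.cvtColor(c['img'],cv2.COLOR_RGB2BGR)[70:240,200:400],None,fx=3.5,fy=3.5,interpolation=cv2.INTER_CUBIC))
E
```

```text
[587.96493684 -55.46548891 253.58695913] 10.4833
[245.2, 134.3, 45.2, 39.3] 0.55 [591.3 -28.3  24. ]
```

View pics/w12.png

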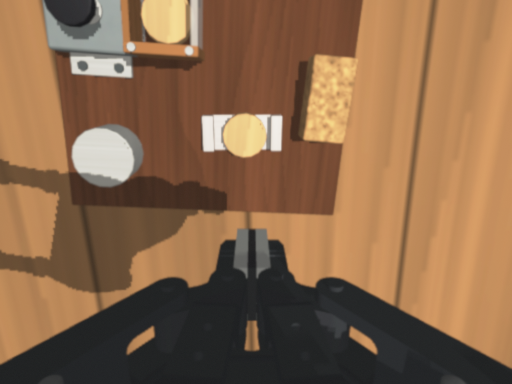

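View pics/w12c.png

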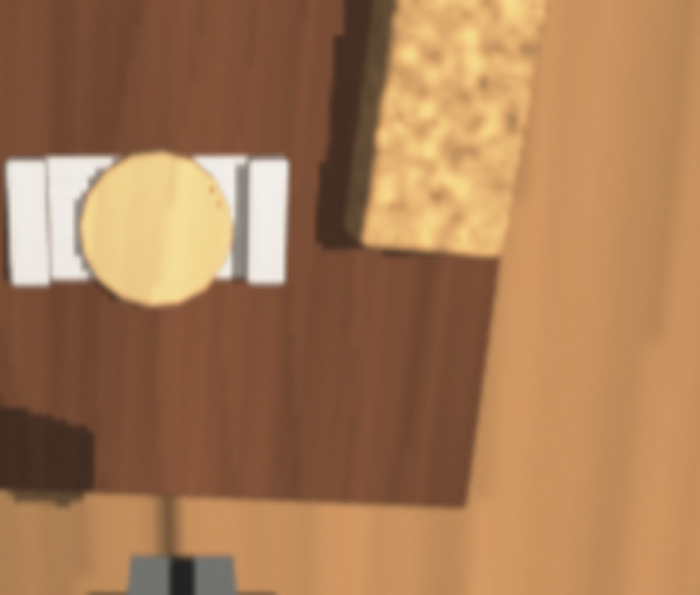

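The disc at wrist (245,134) lies flat between the rails, about 2.4 mm off centre across and 2 mm along. I'll take one last check picture and then hand in.

```bash
python3 - <<'E'
from h import *
c=cam('scene','s13.png'); a=cv2.imread('pics/s13.png')[130:250,200:350]
cv2.imwrite('pics/c13.png',cv2.resize(a,None,fx=5,fy=5,interpolation=cv2.INTER_CUBIC))
print(sensors.state()['ft_force'])
E
```

```text
[ 0.0183952   0.27297075 -1.02747509]
```

View pics/c13.png

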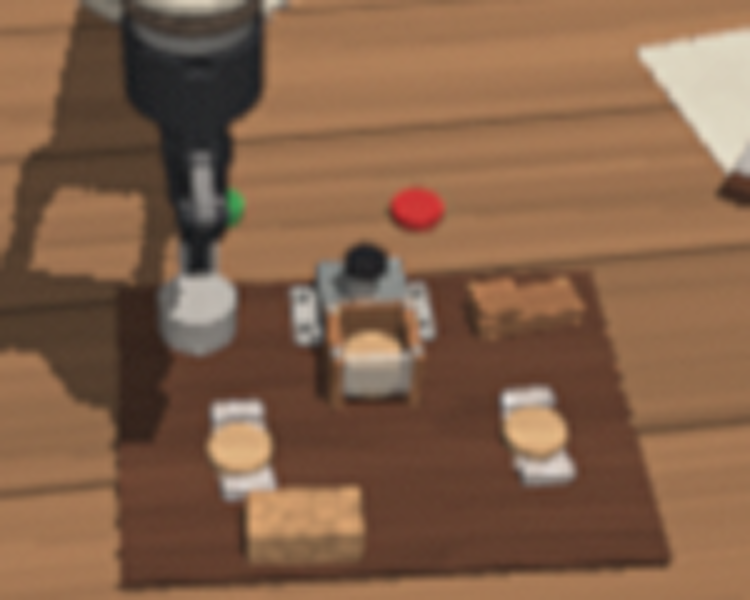

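The picture shows both nests filled, the plunger up and the remaining discs in the magazine. The bystanders on the board have not moved, and the gripper is clear high above everything.

```bash
python3 -c "
from bench import hand_in; print(hand_in())"
```

```text
the job is handed in; nothing more can be done
None
```

The job is done and handed in: one disc was ejected and now lies flat in the free (right-hand) nest. `hand_in` reports no verdict, so this rests on my own checks.

- **Press:** I pressed the plunger once with the shut fingers until the force rose to about 24 N at the stop, then let it spring back.
- **Push:** I pushed the disc sideways along the board with the slightly opened fingertips as a cradle, never gripping or lifting it.
- **Disc position:** In the last wrist picture the disc is about 2.4 mm off the nest's centre across the rails and 2 mm along them; the limits are 9 and 12 mm.
- **Everything else:** The last scene picture shows the plunger up and a disc still visible in the magazine. The parked disc and the other things on the board look unmoved, and the gripper is clear. I judged these by eye.
- **Disagreements:** The top and wrist cameras differed by about 3 to 5 mm in x. I relied on the wrist camera because it agreed with where the fingertips appear. One network reading of the disc from the scene camera while it was partly hidden was also off, so I did not use it.

The last clock reading was about 10.5 s, against the 42 s limit.

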